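# Wind down the dish stand's jack leg

## Robot

A 6-joint arm with a two-finger parallel gripper is mounted at the origin on the work surface. World frame = base frame: x ahead of the robot, y to its left, z up, the work surface at z = 0. Lengths are in m, angles in rad, forces in N, time in s.
With the tool pointing down it reaches from about 0.275 to 0.725 m from the base axis. Payload 15.9 kg.
Tool frame: the origin (TCP) lies midway between the tips of the shut fingers; the grasp point (between the pads) lies 19 mm behind it; z points along the fingers, y is the line along which they close (so a half turn about z gives the same grasp; the last joint's range is limited). The gripper opens to 85 mm and grips with 20 to 120 N. Pads are 22 mm wide; open, the fingers measure 114 mm over their backs; the gripper's body (76 mm by 85 mm) begins 54 mm behind the grasp point. The pads swing forward as they close: fully open they stand 13 mm farther back than shut.
Start: joints at [-1.104, 0.213, -0.034, 1.323, 0, 1.571], TCP at [0.225, -0.446, 0.231] pointing down, gripper open.
Joint ranges: [-2.98, 2.98], [-0.74, 1.72], [-1.14, 1.35], [-2.1, 2.04], [-1.57, 1.44], [-3.14, 3.14]. Speed limits (rad/s): [1.89, 1.89, 2.39, 2.57, 3.14, 3.14].

## Interface

Orientations are given as a unit quaternion [w, x, y, z].
In Python, from workcell import robot, imaging, hand_in gives the robot as it stands.
- The arm moves only by the tool jog_arm, never from a script. Its argument "steps" is one flat list of numbers, 7 for each row, row after row: the shift along the tool's x, y, z in a scale on which 1.0 is 0.75 m, then the turn, a rotation vector about the tool's x, y, z in parts of the range, where 1.0 means 180 degrees, then the opening, from -1 (shut) to 1 (fully open). In form: [x, y, z, ax, ay, az, fingers, x, y, z, ax, ay, az, fingers, ...]. A call has 1 to 12 rows; each row is the pose to reach, as a shift and turn from the pose commanded when the call began, along the tool's axes at that moment; what a row does not reach only later rows make up. A row lasts 1/8 s, in which the tool goes at most 62.5 mm and 10.7 degrees, less where a joint would pass 70% of its speed; a pose out of reach is approached as far as the arm can. A shift or turn number past 1, either way, is cut back to 1. A call with a gripper value outside its range is refused whole. The fingers move at their own pace and stop on an object; the grip force is fixed at half the most. Time passes only in rows, so rows that repeat a pose let the fingers close. It gives the time, the measured TCP pose, the force, the opening and the grip force at its end, in the units of the state.
- robot.get_state(): the state, without advancing time (a new reading comes with each control period).
- imaging.camera(name): name is "scene" or "side" or "wrist"; returns the picture (400x640x3 uint8, blue, green, red); there is no depth.
- imaging.camera_params(name): a dict with "fovy" (degrees; the focal length in pixels is half the picture's height over the tangent of half this angle, whatever the lens; pixels are square), "cx", "cy" (the principal point, pixels), "R" (3x3) and "t" (3): a world point X has camera coordinates R X + t. Camera axes: x right, y down, z forward; pixel columns grow to the right and rows downward; lengths in m; the calibration is good to about 2 mm. A picture is of the moment at which its call begins: read the wrist's pose just before it. camera_params takes no time and is no camera call; for the wrist camera it gives the pose at the moment of the call.
- hand_in(): hands the job in; it is judged then, once.
The state is a dict: "clock": time; "qpos": joint angles; "qd": joint speeds; "joint_efforts": joint torques, N m; "eef_pos": TCP position; "eef_rot": TCP orientation; "wrist_force": force on the tool from outside, world axes, zero at the start; "ft_torque": the same for the moment, N m; "gripper_width": opening from 0.0 (shut) to 1.0 (fully open); "grasp_force": force on a finger pad.
Only numpy, scipy, OpenCV 4.12 (cv2) and the standard library are available. Lean on these libraries where they do the work, as an engineer would, in place of code of your own. Each camera call takes 0.05 s, during which the arm holds its last target. There are 200 camera calls.

## Task

The dish stand's jack leg was wound up to wipe the sill. Bring the steel bearing plate so that its square end lies centred under the leg, let go of it, and turn the crank clockwise (seen from above) until the rubber foot comes down on the plate and you feel the crank load rise to about one and a half times its free-running load, then stop and let go: the leg must bear firmly on the plate without being forced. Leave the bowl, the cup and the soap bottle where they are.

Things in the scene. Friction and masses are not known exactly. Their poses are not given: they have to be found in the camera images.
- stand: Fixed wire dish stand. Origin on the sill straight under the jack leg's vertical axis. The rack runs 140 to 500 mm along its -y, deck 82 mm high. Leg: tube 40 mm across from 78 mm up, gear case 56 mm square with top at 142 mm, crank above. A rod with a round rubber foot (44 mm across) hangs from the tube, 24 to 41 mm clear of the bearing plate's top at the start, not measured.
- leg (a point): Point on the sill straight under the leg's axis, which is also the crank's axis (same as the stand's origin). The bearing plate's square belongs centred here. Clockwise from above lowers the foot 30 mm a turn; contact comes after 0.8 to 1.35 turns. The gear's friction holds the crank where it is left. Dinner plates stand at least 350 mm from this axis and reach up to 280 mm.
- knob_mid (a point): Middle of the crank's upright black knob: 24 mm across, 164 to 210 mm above the sill, spins freely, so fingers can keep their direction. Circle radius 55 mm; arm top at 160 mm. Turning freely takes a steady 7.5 N along the circle; once the foot bears, 1 N more per 0.1 rad. Right: 3 to 6 N over free (foot load 35 to 70 N); over 9 N forces it. Compare while turning slowly: a fast stop falsifies it.
- bearing_plate: Loose steel bearing plate (0.5 kg) flat on the sill: a square 80 x 80 mm, 10 mm thick, with a neck 30 mm wide and 8 mm thick towards its own -x that ends in an upright grip tab. Origin: centre of the square's underside; z up. It can be slid on the sill.
- tab (a point): Grip point of the bearing plate's upright tab, 150 mm along the plate's -x from the square's centre and 35 mm above its underside. The tab is 14 mm thick (along the plate's y), 30 mm long (along its x), and its top is 48 mm above the underside.
- bowl: Bystander: loose steel bowl, 124 mm across, 50 mm high, on the rack's deck. Origin: centre of its underside.
- cup: Bystander: loose plastic cup, 72 mm across, 95 mm high, on the sill beyond the leg. Origin: centre of its underside.
- soap: Bystander: loose soap bottle, 60 mm across, 170 mm high, on the sill. Origin: centre of its underside.
Mind the look-alikes: they are no part of the job. What is shaped like the bearing_plate but blue or purple is not meant.

How it is judged:
By the outcome, as a careful person would: the job done as asked, in the order asked, and still so for the second after the job is handed in, with the robot touching nothing.
It also fails if it takes over 72 s, if anything falls off the work surface, if the arm or the gripper's body presses on something with over 40 N, if the wrist force passes 120 N, or if a joint passes its speed limit or range.

## Working session

There is one attempt and no reset: what is moved stays moved. The work goes in short steps, Python scripts to look and compute and a tool call to move; the robot and the scene stay as the last step left them, time stands still between calls to the robot, and variables do not carry over. Pictures are saved under pics/ and viewed, at most 10 in all, crops included, and the job is handed in when it is done.

Besides the shell and the picture viewer there is one more tool, called after ">>>" as name(argument=value, ...), one argument or row to a line, values as JSON. jog_arm: Moves the arm, as the interface text tells. Its arguments: {"type":"object","properties":{"steps":{"type":"array","items":{"type":"number"}}},"required":["steps"]}

```bash
mkdir -p pics; ls; cat > h.py <<'E'
import sys; sys.path.insert(0,'.')
from workcell import robot, imaging, hand_in
import numpy as np, cv2
from scipy.spatial.transform import Rotation as Ro
def snap(n,f):
    p=imaging.camera_params(n); im=imaging.camera(n); cv2.imwrite('pics/'+f,im); return im,p
def ray(p,uv,z,h=400):
    f=h/2/np.tan(np.radians(p['fovy'])/2); R=np.array(p['R']); t=np.array(p['t'])
    d=R.T@np.array([(uv[0]-p['cx'])/f,(uv[1]-p['cy'])/f,1]); c=-R.T@t
    return c+d*(z-c[2])/d[2]
def proj(p,X,h=400):
    f=h/2/np.tan(np.radians(p['fovy'])/2); x=np.array(p['R'])@np.array(X)+np.array(p['t'])
    return np.array([p['cx']+f*x[0]/x[2],p['cy']+f*x[1]/x[2]])
E
python3 - <<'E'
from h import *
for n in('scene','side','wrist'):
    im,p=snap(n,n+'0.png'); print(n,p,im.shape)
print(robot.get_state())
E
```

```text
pics
scene {'fovy': 51.01770767163411, 'cx': 317.129148054821, 'cy': 197.17032945607386, 'R': array([[-0.82809139,  0.56058306, -0.00335878],
       [ 0.4145245 ,  0.6082786 , -0.67688004],
       [-0.37740441, -0.56191083, -0.73608569]]), 't': array([ 0.37292319, -0.16644568,  1.51872499])} (400, 640, 3)
side {'fovy': 50.75707931826762, 'cx': 315.15383701325385, 'cy': 203.89885032877615, 'R': array([[-0.97614019, -0.21624802,  0.01967534],
       [-0.16555899,  0.68256526, -0.71182504],
       [ 0.14050105, -0.69809846, -0.70208119]]), 't': array([0.52111793, 0.13115196, 1.07480399])} (400, 640, 3)
wrist {'fovy': 62.05844633316744, 'cx': 315.7981319326299, 'cy': 198.76039789035968, 'R': array([[ 4.49837677e-01, -8.93110331e-01,  1.31202389e-05],
       [-8.45348875e-01, -4.25776668e-01,  3.22644554e-01],
       [-2.88151598e-01, -1.45148768e-01, -9.46520201e-01]]), 't': array([-0.49946019, -0.04106896,  0.38083431])} (400, 640, 3)
{'clock': 0.15, 'qpos': array([-1.10398817e+00,  2.13256145e-01, -3.48579247e-02,  1.32348669e+00,
       -4.85426046e-06,  1.57077803e+00]), 'qd': array([ 0.00077787, -0.00074581,  0.00289825,  0.00032706, -0.00065544,
       -0.00028579]), 'joint_efforts': array([-2.10614853e-04, -6.86408687e+01,  4.87247658e+01,  1.31496432e-02,
        2.45783349e-05, -9.30834972e-06]), 'eef_pos': array([ 0.22491149, -0.44629448,  0.23094597]), 'eef_rot': array([-3.90751369e-04,  9.72882507e-01,  2.31299515e-01, -9.53870282e-05]), 'wrist_force': array([-0.08117108, -0.26199454,  0.29957036]), 'ft_torque': array([ 0.03185846,  0.01689562, -0.00065499]), 'grasp_force': 0.0, 'gripper_width': 1.001635664099638}
```

View pics/scene0.png

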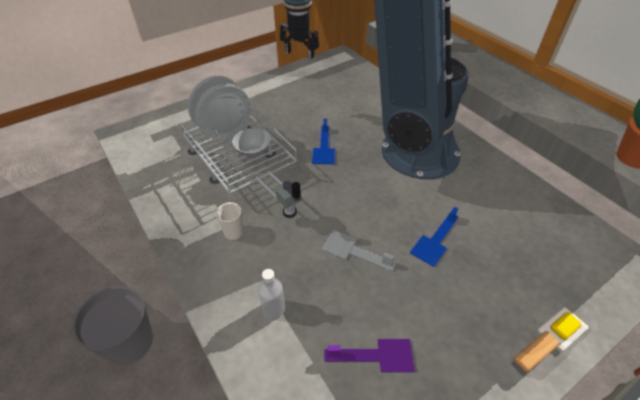

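View pics/side0.png

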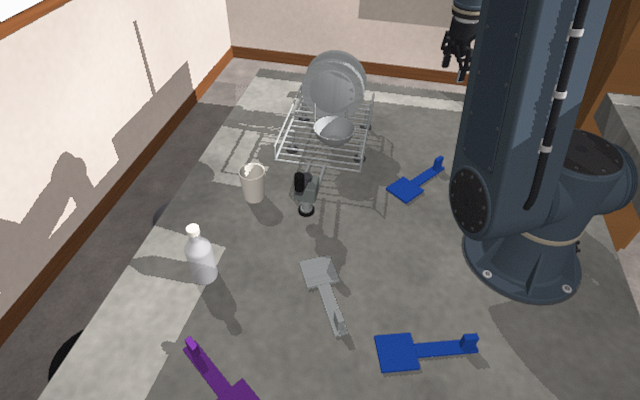

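The scene picture shows the steel plate's square at about (340,245) with its tab at (390,262), the leg foot at (289,211) and the knob at (296,190). In the side picture, the square is at (319,272), the tab at (341,325), the foot at (306,210) and the knob at (299,182). I'll enlarge these areas.

```bash
python3 - <<'E'
from h import *
a=cv2.imread('pics/scene0.png')[165:285,260:410]; b=cv2.imread('pics/side0.png')[160:345,275:360]
a=cv2.resize(a,None,fx=3,fy=3,interpolation=cv2.INTER_CUBIC); b=cv2.resize(b,None,fx=3,fy=3,interpolation=cv2.INTER_CUBIC)
o=np.zeros((560,720,3),np.uint8); o[:a.shape[0],:a.shape[1]]=a; o[:b.shape[0],460:460+b.shape[1]]=b
for k in range(0,450,60): cv2.putText(o,str(260+k//3),(k,375),0,.35,(255,255,255));cv2.line(o,(k,0),(k,5),(0,255,0))
for k in range(0,360,60): cv2.line(o,(0,k),(5,k),(0,255,0))
cv2.imwrite('pics/c1.png',o)
E
```

```text
(no output)
```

View pics/c1.png

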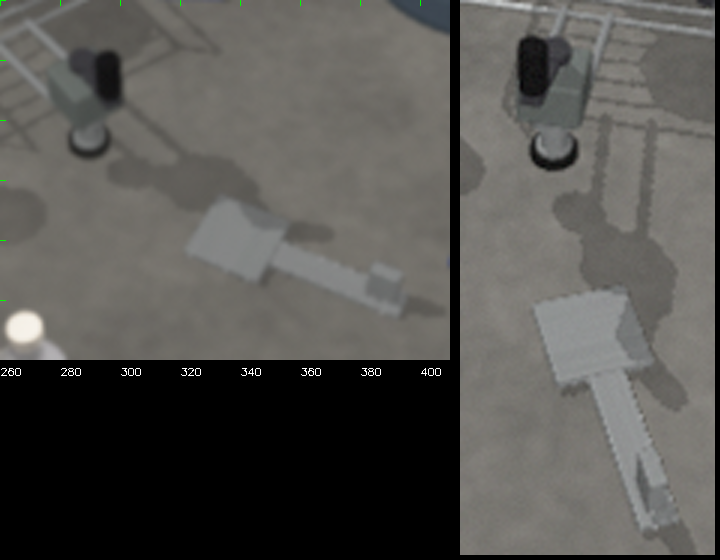

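```bash
cat >> h.py <<'E'
from scipy.optimize import least_squares
def tri(pp,uvs): return least_squares(lambda X:np.concatenate([proj(p,X)-u for p,u in zip(pp,uvs)]),[.4,-.2,.1])
S=lambda u,v:(260+u/3,165+v/3)
D=lambda u,v:(275+(u-460)/3,160+v/3)
E
python3 - <<'E'
from h import *
ps=imaging.camera_params('scene');pd=imaging.camera_params('side')
for n,a,b in [('knob',S(108,76),D(533,67)),('foot',S(89,142),D(553,152)),('tabtop',S(385,270),D(650,472)),('pivot',S(82,62),D(561,48)),
 ('c1',S(190,250),D(535,308)),('c2',S(225,200),D(625,290)),('c3',S(290,232),D(652,358)),('c4',S(262,280),D(560,385))]:
    r=tri([ps,pd],[np.array(a),np.array(b)]); print(n,r.x.round(4),r.cost.round(2))
# plate fit: top corners + tab
obs=[(S(190,248),S(225,200),S(290,232),S(262,276)),(D(535,306),D(625,290),D(652,356),D(560,383))]
def model(v):
    c,s=np.cos(v[2]),np.sin(v[2]);M=np.array([[c,-s],[s,c]])
    q=[M@np.array(k)*.04+v[:2] for k in LOC]; return [np.r_[k,.01] for k in q]
best=None
for sh in range(4):
    L=[(1,1),(1,-1),(-1,-1),(-1,1)]; LOC=L[sh:]+L[:sh]
    for fl in (0,1):
        LO=LOC[::-1] if fl else LOC
        def f(v):
            c,s=np.cos(v[2]),np.sin(v[2]);M=np.array([[c,-s],[s,c]])
            X=[np.r_[M@np.array(k)*.04+v[:2],.01] for k in LO]
            r=[proj(p,x)-u for p,o in zip((ps,pd),obs) for x,u in zip(X,o)]
            return np.concatenate(r)
        r=least_squares(f,[.45,-.1,0.]); print(r.cost.round(2),r.x.round(4))
E
```

```text
knob [0.5616 0.0629 0.1835] 0.13
foot [0.5577 0.0094 0.0373] 0.09
tabtop [0.4168 0.3033 0.0427] 0.44
pivot [0.5544 0.0012 0.1496] 1.99
c1 [0.5371 0.1597 0.0088] 0.25
c2 [0.4699 0.1233 0.0045] 1.7
c3 [0.4366 0.1856 0.001 ] 6.22
c4 [0.5003 0.227  0.0084] 0.18
23.32 [ 0.4862  0.1748 -1.0805]
2450.1 [ 0.4857  0.1714 -2.449 ]
23.32 [0.4862 0.1748 0.4903]
2450.1 [ 0.4857  0.1714 -0.8782]
23.32 [0.4862 0.1748 2.0611]
2450.1 [0.4857 0.1714 0.6914]
23.32 [ 0.4862  0.1748 -2.6513]
2450.1 [0.4857 0.1714 2.2621]
```

```bash
cat >> h.py <<'E'
def go(pos,yaw,ref=None):
    s=robot.get_state(); q=s['eef_rot']; R=Ro.from_quat([q[1],q[2],q[3],q[0]])
    p=s['eef_pos']
    T=Ro.from_matrix(np.array([[np.cos(yaw),np.sin(yaw),0],[np.sin(yaw),-np.cos(yaw),0],[0,0,-1.]]))
    print('shift cm',(R.inv().apply(np.array(pos)-p)*100).round(2),'rot deg',np.degrees((R.inv()*T).as_rotvec()).round(2))
def st():
    s=robot.get_state(); q=s['eef_rot']; R=Ro.from_quat([q[1],q[2],q[3],q[0]]).as_matrix()
    print('t',s['clock'].__round__(2),'p',s['eef_pos'].round(4),'yaw',np.arctan2(R[1,0],R[0,0]).round(4),'z',R[:,2].round(3),'F',s['wrist_force'].round(2),'w',round(s['gripper_width'],3),'g',round(s['grasp_force'],1),'q',s['qpos'].round(2))
E
python3 - <<'E'
from h import *
ps=imaging.camera_params('scene')
for n,u,z in [('plate',(222,108),.18),('rack near',(297,152),.082),('rack far',(230,189),.082),('rack3',(185,130),.082),('cup',(231,235),0),('soap',(272,312),0),('blue1',(324,155),0)]: print(n,ray(ps,u,z).round(3))
st(); go([.40,.28,.25],2.06)
E
```

```text
plate [ 0.563 -0.399  0.18 ]
rack near [ 0.418 -0.167  0.082]
rack far [ 0.678 -0.138  0.082]
rack3 [ 0.681 -0.488  0.082]
cup [ 0.736 -0.041  0.   ]
soap [0.76  0.248 0.   ]
blue1 [ 0.299 -0.179  0.   ]
t 0.15 p [ 0.2249 -0.4463  0.2309] yaw 0.4668 z [-0.     0.001 -1.   ] F [-0.08 -0.26  0.3 ] w 1.002 g 0.0 q [-1.1   0.21 -0.03  1.32 -0.    1.57]
shift cm [ 48.32 -56.98  -1.86] rot deg [-4.000e-02 -4.000e-02 -9.128e+01]
```

Units first: shifts go in shares of 0.75 m and turns go in shares of 180 degrees. So -57 cm / 75 = -0.76, 48.3 cm / 75 = 0.644, -91.3 degrees / 180 = -0.5072.

>>> jog_arm(
  steps=[0.644,-0.76,-0.0253,0,0,-0.5072,1,0.644,-0.76,-0.0253,0,0,-0.5072,1,0.644,-0.76,-0.0253,0,0,-0.5072,1,0.644,-0.76,-0.0253,0,0,-0.5072,1,0.644,-0.76,-0.0253,0,0,-0.5072,1,0.644,-0.76,-0.0253,0,0,-0.5072,1,0.644,-0.76,-0.0253,0,0,-0.5072,1,0.644,-0.76,-0.0253,0,0,-0.5072,1,0.644,-0.76,-0.0253,0,0,-0.5072,1,0.644,-0.76,-0.0253,0,0,-0.5072,1,0.644,-0.76,-0.0253,0,0,-0.5072,1,0.644,-0.76,-0.0253,0,0,-0.5072,1],
)

```text
clock: 1.65
eef_pos: [0.394, 0.2577, 0.2496]
eef_rot: [0.0, 0.514, 0.858, 0.0]
wrist_force: [1.8, -0.1, 0.7]
gripper_width: 0.999
grasp_force: 0.0
```

```bash
python3 - <<'E'
from h import *
st(); go([.40,.28,.25],2.06)
E
```

```text
t 1.65 p [0.394  0.2577 0.2496] yaw 2.0609 z [ 0. -0. -1.] F [ 1.81 -0.1   0.69] w 0.999 g 0.0 q [ 0.58  0.15 -0.07  1.36 -0.    1.66]
shift cm [ 1.69  1.58 -0.04] rot deg [0.01 0.01 0.05]
```

```bash
python3 - <<'E'
from h import *
im,p=snap('wrist','w1.png'); print(-np.array(p['R']).T@p['t']); st()
E
```

```text
[0.35490342 0.33181943 0.39246943]
t 1.7 p [0.395  0.2632 0.2487] yaw 2.063 z [-0.001  0.002 -1.   ] F [-6.93 -0.11 -5.15] w 1.0 g 0.0 q [ 0.59  0.16 -0.06  1.35  0.    1.67]
```

View pics/w1.png

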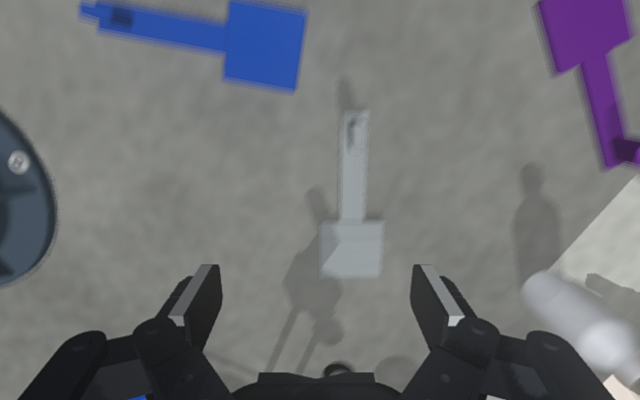

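The wrist view shows the square with corners at about (321,221), (383,219), (383,275) and (320,278). The tab end is at about (357,112) and the foot at (337,368).

```bash
python3 - <<'E'
from h import *
p=imaging.camera_params('wrist'); st()
im=imaging.camera('wrist'); cv2.imwrite('pics/w2.png',im)
c=np.mean([ray(p,u,.01) for u in [(321,221),(383,219),(383,275),(320,278)]],0); print('sq',c)
for u in [(321,221),(383,219),(383,275),(320,278)]: print(ray(p,u,.01).round(4))
print('neck',ray(p,(353,220),.008).round(4))
pred=np.r_[c[:2]+.15*np.array([-np.cos(-1.08),-np.sin(-1.08)]),.048];print('tab pred',pred,proj(p,pred), 'foot',ray(p,(337,366),.04))
cv2.imwrite('pics/w2c.png',cv2.resize(im[90:300,280:420],None,fx=2.8,fy=2.8,interpolation=cv2.INTER_CUBIC))
E
```

```text
t 1.7 p [0.395  0.2632 0.2487] yaw 2.063 z [-0.001  0.002 -1.   ] F [-6.93 -0.11 -5.15] w 1.0 g 0.0 q [ 0.59  0.16 -0.06  1.35  0.    1.67]
sq [0.49051337 0.18413881 0.01      ]
[0.4373 0.1998 0.01  ]
[0.5038 0.2384 0.01  ]
[0.546  0.1707 0.01  ]
[0.475  0.1276 0.01  ]
neck [0.4723 0.2191 0.008 ]
tab pred [0.41981412 0.31643249 0.048     ] [360.8226091  135.11739816] foot [0.5508544  0.03477591 0.04      ]
```

View pics/w2c.png

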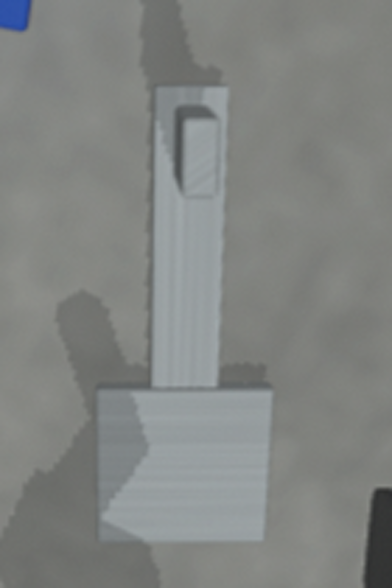

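The crop clearly shows the tab top centred at crop (200,157) and the square's corners at crop (98,390), (272,388), (263,542) and (98,542).

```bash
cat >> h.py <<'E'
def fitplate(p,cor,tab,v0):
    L=np.array([(-1,-1),(-1,1),(1,1),(1,-1)])*.04
    def f(v):
        c,s=np.cos(v[2]),np.sin(v[2]);M=np.array([[c,-s],[s,c]])
        X=[np.r_[M@k+v[:2],.01] for k in L]+[np.r_[M@np.array([-.15,0])+v[:2],.048]]
        return np.concatenate([proj(p,x)-u for x,u in zip(X,list(cor)+[tab])])
    r=least_squares(f,v0); print('plate',r.x.round(4),'res',r.fun.round(1)); return r.x
E
python3 - <<'E'
from h import *
p=imaging.camera_params('wrist'); im=imaging.camera('wrist'); old=cv2.imread('pics/w2.png'); st()
g=lambda a:np.float32(cv2.cvtColor(a[90:250,300:420],6))
d=cv2.phaseCorrelate(g(old),g(im),cv2.createHanningWindow((120,160),cv2.CV_32F)); print(d)
F=lambda u,v:np.array([280+u/2.8,90+v/2.8])+np.array(d[0])
v=fitplate(p,[F(98,390),F(272,388),F(263,542),F(98,542)],F(200,157),[.49,.18,-1.08])
v=fitplate(p,[F(272,388),F(98,390),F(98,542),F(263,542)],F(200,157),[.49,.18,-1.08])
print(ray(p,F(200,157),.048),'foot',ray(p,(337,366)+np.array(d[0]),.04))
E
```

```text
t 1.8 p [0.3939 0.2575 0.2487] yaw 2.0638 z [-0.001 -0.001 -1.   ] F [ 0.21 -0.82 -0.63] w 1.002 g 0.0 q [ 0.58  0.15 -0.07  1.36  0.    1.66]
((2.515745889548171, -2.3202656048551233), 0.9247666485110919)
plate [ 0.4896  0.171  -1.0675] res [-1.2 -0.3  0.8 -0.1  0.8  0.3 -0.6  0.8  0.2 -0.4]
plate [ 0.49    0.169  -1.0816] res [-63.3   1.5  62.8   1.   58.8   2.  -60.4   1.8   1.7   1.5]
[0.41723616 0.30193124 0.048     ] foot [0.55158186 0.0363793  0.04      ]
```

```bash
python3 - <<'E'
from h import *
go([.417,.302,.10],2.074);go([.417,.302,.018],2.074)
E
```

```text
shift cm [ 2.83  4.17 14.86] rot deg [-0.09  0.   -0.58]
shift cm [ 2.83  4.18 23.06] rot deg [-0.09  0.   -0.58]
```

Converted, 13 cm / 75 = 0.1733, 4.2 cm / 75 = 0.056, -0.6 degrees / 180 = -0.0033.

>>> jog_arm(
  steps=[0.0373,0.056,0.1733,0,0,-0.0033,1,0.0373,0.056,0.1733,0,0,-0.0033,1,0.0373,0.056,0.1733,0,0,-0.0033,1,0.0373,0.056,0.1733,0,0,-0.0033,1,0.0373,0.056,0.1733,0,0,-0.0033,1],
)

```text
clock: 2.42
eef_pos: [0.4189, 0.2998, 0.122]
eef_rot: [0.001, 0.51, 0.86, 0.001]
wrist_force: [-0.7, -0.6, 0.6]
gripper_width: 1.002
grasp_force: 0.0
```

```bash
python3 - <<'E'
from h import *
p=imaging.camera_params('wrist');im=imaging.camera('wrist');st(); go([.417,.302,.018],2.074)
X=np.array([.417,.302,.048]);u=proj(p,X);print(u)
cv2.imwrite('pics/w3.png',im)
E
```

```text
t 2.48 p [0.4189 0.2999 0.1219] yaw 2.0702 z [ 0.002  0.002 -1.   ] F [-0.26 -0.35 -0.16] w 0.997 g 0.0 q [ 0.62  0.29 -0.22  1.06 -0.    1.69]
shift cm [ 0.27 -0.09 10.39] rot deg [ 0.17 -0.02 -0.22]
[313.76431466 207.66123486]
```

View pics/w3.png

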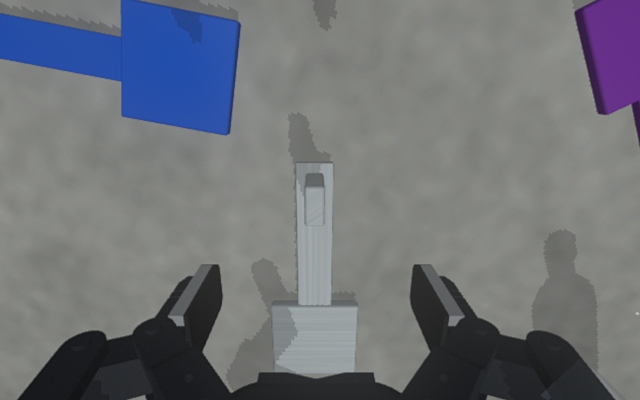

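The tab top centre is at (314.5,205), against a prediction of (314,208), so the pose holds. I'll descend and grip.

Converted, 10.4 cm / 75 = 0.1387, 8 cm / 75 = 0.1067, -0.2 degrees / 180 = -0.0011.

>>> jog_arm(
  steps=[0.004,-0.0013,0.0667,0,0,-0.0011,1,0.004,-0.0013,0.1067,0,0,-0.0011,1,0.004,-0.0013,0.1387,0,0,-0.0011,1,0.004,-0.0013,0.1387,0,0,-0.0011,1,0.004,-0.0013,0.1387,0,0,-0.0011,-1,0.004,-0.0013,0.1387,0,0,-0.0011,-1,0.004,-0.0013,0.1387,0,0,-0.0011,-1,0.004,-0.0013,0.1387,0,0,-0.0011,-1,0.004,-0.0013,0.1387,0,0,-0.0011,-1,0.004,-0.0013,0.1387,0,0,-0.0011,-1],
)

```text
clock: 3.72
eef_pos: [0.4159, 0.3021, 0.0161]
eef_rot: [0.0, 0.509, 0.861, 0.0]
wrist_force: [-2.5, -1.1, 7.6]
gripper_width: 0.156
grasp_force: 59.5
```

```bash
python3 - <<'E'
from h import *
st()
E
```

```text
t 3.73 p [0.4159 0.3021 0.0161] yaw 2.0742 z [ 0.  0. -1.] F [-2.48 -1.11  7.62] w 0.156 g 59.5 q [ 0.63  0.39 -0.37  0.81  0.    1.7 ]
```

```bash
python3 - <<'E'
from h import *
s=robot.get_state();p=s['eef_pos']; go([p[0]+.0687,p[1]-.162,p[2]],2.0742)
E
```

```text
shift cm [-17.5  -1.8  -0. ] rot deg [ 0.03 -0.01  0.  ]
```

Converted, -17.5 cm / 75 = -0.2333, -1.8 cm / 75 = -0.024.

>>> jog_arm(
  steps=[-0.0133,-0.0013,0,0,0,0,-1,-0.04,-0.004,0,0,0,0,-1,-0.0667,-0.0067,0,0,0,0,-1,-0.0933,-0.0093,0,0,0,0,-1,-0.12,-0.012,0,0,0,0,-1,-0.1467,-0.0147,0,0,0,0,-1,-0.1733,-0.0173,0,0,0,0,-1,-0.2,-0.0213,0,0,0,0,-1,-0.22,-0.0227,0,0,0,0,-1,-0.2293,-0.024,0,0,0,0,-1,-0.2333,-0.024,0,0,0,0,-1,-0.2333,-0.024,0,0,0,0,-1],
)

```text
clock: 5.22
eef_pos: [0.4847, 0.1404, 0.0162]
eef_rot: [-0.0, 0.509, 0.861, 0.001]
wrist_force: [-1.2, 1.7, 6.2]
gripper_width: 0.159
grasp_force: 59.3
```

```bash
python3 - <<'E'
from h import *
a,ps=snap('scene','s2.png'); b,pd=snap('side','d2.png'); st()
a=a[165:285,250:400]; b=b[150:300,260:380]
a=cv2.resize(a,None,fx=3,fy=3,interpolation=cv2.INTER_CUBIC); b=cv2.resize(b,None,fx=3,fy=3,interpolation=cv2.INTER_CUBIC)
o=np.zeros((450,800,3),np.uint8); o[:360,:430]=a[:,:430]; o[:450,440:800]=b
cv2.imwrite('pics/c2.png',o)
E
```

```text
t 5.33 p [0.4846 0.1403 0.0162] yaw 2.0744 z [ 0.001  0.001 -1.   ] F [-1.56  1.89  7.19] w 0.155 g 59.3 q [ 0.28  0.37 -0.4   0.8   0.    1.35]
```

View pics/c2.png

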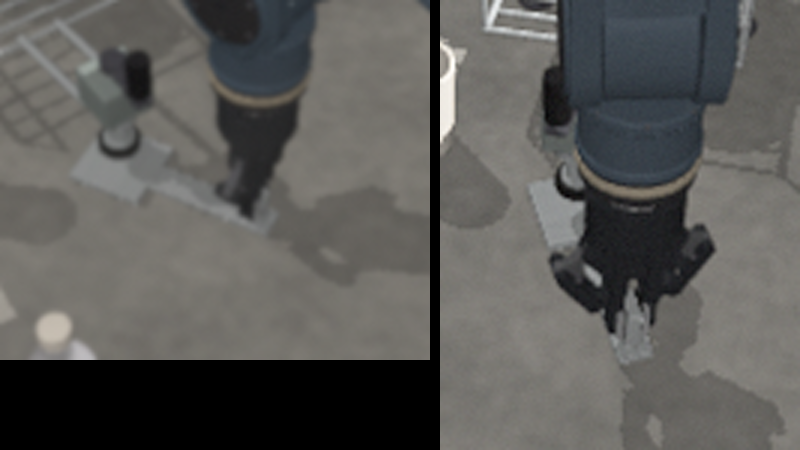

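The scene crop shows the square's corners at crop (73,175), (140,200) and (172,155), with the foot ring at (119,142). The side crop shows corners at (530,185) and (552,248), with the foot mostly occluded by the arm.

```bash
python3 - <<'E'
from h import *
ps=imaging.camera_params('scene');pd=imaging.camera_params('side')
s=robot.get_state();y=2.0744;C=s['eef_pos'][:2]-.15*np.array([np.cos(y),np.sin(y)]);print('C',C)
M=np.array([[np.cos(y-np.pi),-np.sin(y-np.pi)],[np.sin(y-np.pi),np.cos(y-np.pi)]])
for k in [(1,1),(1,-1),(-1,-1),(-1,1)]:
    X=np.r_[M@np.array(k)*.04+C,.01]; print(k,X.round(3),((proj(ps,X)-[250,165])*3).round(1),((proj(pd,X)-[260,150])*3+[440,0]).round(1))
for z in (.034,.037,.04,.045): print(z,ray(ps,(250+119/3,165+142/3),z).round(4),ray(ps,S(89,142),z).round(4),ray(pd,D(553,152),z).round(4))
for nm,X in [('knob',(.5616,.0629,.187))]: print(nm,(proj(ps,X)-[260,165])*3,(proj(pd,X)-[275,160])*3+[460,0])
# joint fit of axis: foot centre at (x,y,z), knob mid at radius 55mm z .187
def f(v):
    A=[v[0],v[1],v[2]];K=[v[0]+.055*np.cos(v[3]),v[1]+.055*np.sin(v[3]),.187]
    return np.concatenate([proj(ps,A)-S(89,142),proj(pd,A)-D(553,152),proj(ps,K)-S(108,76),proj(pd,K)-D(533,67)])
r=least_squares(f,[.557,.008,.04,1.5]);print(r.x,r.fun.round(2))
E
```

```text
C [0.55702176 0.00897171]
(1, 1) [ 0.611 -0.007  0.01 ] [ 67.1 171. ] [524.7 181.6]
(1, -1) [ 0.541 -0.045  0.01 ] [106.3 118.8] [608.4 165.4]
(-1, -1) [0.503 0.025 0.01 ] [173.  144.8] [634.  226.8]
(-1, 1) [0.573 0.063 0.01 ] [135.6 199. ] [546.5 244.7]
0.034 [0.5569 0.0081 0.034 ] [0.5569 0.0081 0.034 ] [0.5584 0.0052 0.034 ]
0.037 [0.5581 0.0103 0.037 ] [0.5581 0.0103 0.037 ] [0.5578 0.0081 0.037 ]
0.04 [0.5593 0.0126 0.04  ] [0.5593 0.0126 0.04  ] [0.5571 0.011  0.04  ]
0.045 [0.5613 0.0164 0.045 ] [0.5613 0.0164 0.045 ] [0.556  0.0157 0.045 ]
knob [107.61644561  72.15109848] [532.62878008  64.47644101]
[0.55782842 0.01080902 0.03874807 1.49909061] [ 0.12 -0.31 -0.26  0.24  0.36 -0.65 -0.48 -0.08]
```

```bash
python3 - <<'E'
from h import *
ps=imaging.camera_params('scene');pd=imaging.camera_params('side')
y=2.0744-np.pi;M=np.array([[np.cos(y),-np.sin(y)],[np.sin(y),np.cos(y)]])
im=cv2.imread('pics/s2.png');ob=[(ps,(1,1),(250+73/3,165+175/3)),(ps,(-1,1),(250+140/3,165+200/3)),(pd,(1,1),(260+90/3,150+185/3)),(pd,(-1,1),(260+112/3,150+248/3))]
f=lambda v,o=ob:np.concatenate([proj(p,np.r_[M@np.array(k)*.04+v,.01])-u for p,k,u in o])
for o in (ob,ob[:2],ob[2:]):
    r=least_squares(f,[.557,.009],args=(o,));print(r.x,r.fun.round(2))
p=imaging.camera_params('wrist'); im=imaging.camera('wrist'); 
print(proj(p,[.5578,.0108,.038]))
g=np.hstack([cv2.resize(cv2.imread('pics/s2.png')[195:240,265:320],None,fx=7,fy=7,interpolation=2),cv2.resize(cv2.imread('pics/d2.png')[190:235,280:335],None,fx=7,fy=7,interpolation=2)])
cv2.imwrite('pics/c3.png',cv2.convertScaleAbs(g,alpha=1.5))
E
```

```text
[0.55239352 0.01281188] [-0.02 -1.19  0.52 -0.17 -0.51  0.11 -0.48  0.27]
[0.55434033 0.01457282] [-0.29 -0.54  0.28  0.51]
[0.55129094 0.01181651] [-0.03 -0.07  0.02  0.06]
[317.61775731 515.02233441]
```

View pics/c3.png

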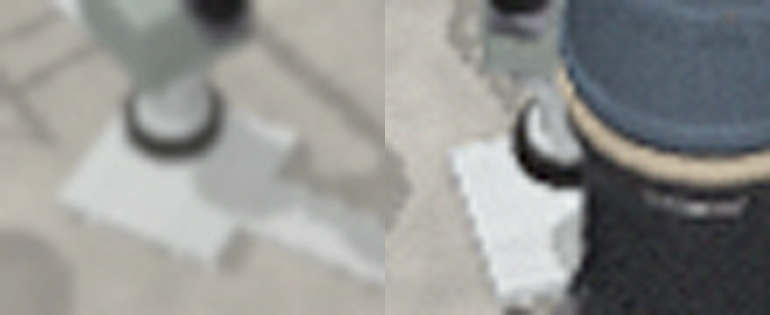

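The enlargement gives scene corners at (62,197), (211,258) and (298,133) and side corners at (450,155) and (497,295). The foot's bottom centre is at (173,121) in the scene half and (574,144) in the side half.

```bash
python3 - <<'E'
from h import *
ps=imaging.camera_params('scene');pd=imaging.camera_params('side')
y=2.0744-np.pi;M=np.array([[np.cos(y),-np.sin(y)],[np.sin(y),np.cos(y)]])
a=lambda u,v:np.array([265+(u+.5)/7-.5,195+(v+.5)/7-.5]); b=lambda u,v:np.array([280+(u-385+.5)/7-.5,190+(v+.5)/7-.5])
ob=[(ps,(1,1),a(62,197)),(ps,(-1,1),a(211,258)),(ps,(-1,-1),a(298,133)),(pd,(1,1),b(450,155)),(pd,(-1,1),b(497,295))]
f=lambda v,o:np.concatenate([proj(p,np.r_[M@np.array(k)*.04+v,.01])-u for p,k,u in o])
for o in (ob,ob[:3],ob[3:]):
    r=least_squares(f,[.557,.009],args=(o,));print(r.x,r.fun.round(2))
r=tri([ps,pd],[a(173,121),b(574,144)]);print(r.x,r.fun.round(2))
for z in(.034,.037,.04):print(z,ray(ps,a(173,121),z),ray(pd,b(574,144),z))
E
```

```text
[0.55671041 0.0102827 ] [-0.76 -0.48  0.8   0.16  0.84 -0.09 -0.65 -0.84 -0.08  0.23]
[0.55769099 0.01015748] [-1.05 -0.37  0.5   0.28  0.55  0.02]
[0.55552245 0.0110418 ] [-0.3  -0.57  0.29  0.52]
[0.55704469 0.00586993 0.03586839] [-0.08 -0.35 -0.12  0.28]
0.034 [0.55681446 0.00576833 0.034     ] [0.55739    0.00296607 0.034     ]
0.037 [0.55803041 0.00805052 0.037     ] [0.55672556 0.00584222 0.037     ]
0.04 [0.55924636 0.01033271 0.04      ] [0.55606113 0.00871837 0.04      ]
```

Converted, -28 cm / 75 = -0.3733, -26 cm / 75 = -0.3467.

>>> jog_arm(
  steps=[-0.002,0.0007,0,0,0,0,-1,-0.002,0.0007,0,0,0,0,-1,-0.002,0.0007,0,0,0,0,0,-0.002,0.0007,0,0,0,0,1,-0.002,0.0007,0,0,0,0,1,-0.002,0.0007,0,0,0,0,1,-0.002,0.0007,-0.04,0,0,0,1,-0.002,0.0007,-0.1067,0,0,0,1,-0.002,0.0007,-0.1867,0,0,0,1,-0.002,0.0007,-0.2667,0,0,0,1,-0.002,0.0007,-0.3467,0,0,0,1,-0.002,0.0007,-0.3733,0,0,0,1],
)

```text
clock: 6.88
eef_pos: [0.4864, 0.1392, 0.2993]
eef_rot: [0.002, 0.509, 0.861, 0.002]
wrist_force: [0.9, 0.8, -1.0]
gripper_width: 0.996
grasp_force: 0.0
```

```bash
python3 - <<'E'
from h import *
st(); go([.562,.064,.30],2.074)
E
```

```text
t 6.88 p [0.4864 0.1392 0.2993] yaw 2.0742 z [ 0.005  0.001 -1.   ] F [ 0.89  0.81 -0.98] w 0.996 g 0.0 q [ 0.28  0.22  0.15  1.49 -0.    1.35]
shift cm [-10.23   3.    -0.05] rot deg [0.27 0.06 0.01]
```

Converted, -10.2 cm / 75 = -0.136, -5 cm / 75 = -0.0667.

>>> jog_arm(
  steps=[-0.0667,0.02,0,0,0,0,1,-0.136,0.04,0,0,0,0,1,-0.136,0.04,0,0,0,0,1,-0.136,0.04,0,0,0,0,1],
)

```text
clock: 7.38
eef_pos: [0.5608, 0.0641, 0.2954]
eef_rot: [-0.0, 0.509, 0.861, -0.0]
wrist_force: [-0.9, -0.3, 0.6]
gripper_width: 0.999
grasp_force: 0.0
```

```bash
python3 - <<'E'
from h import *
im,p=snap('wrist','w4.png'); st(); print(proj(p,[.5616,.0629,.21]),proj(p,[.557,.008,.16]))
import json; json.dump({k:np.array(v).tolist() for k,v in p.items()},open('p4.json','w'))
E
```

```text
t 7.42 p [0.5606 0.0645 0.2957] yaw 2.0745 z [-0.  0. -1.] F [-0.08 -0.5   0.2 ] w 0.999 g 0.0 q [0.11 0.36 0.32 1.53 0.   1.18]
[315.08655663 207.64341672] [282.04828414 235.40862288]
```

View pics/w4.png

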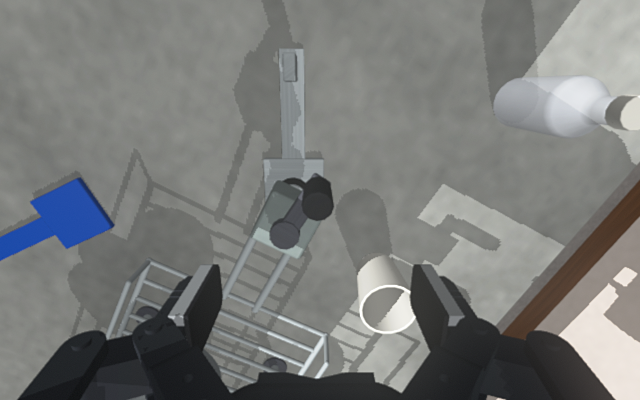

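The wrist view shows the knob top at about (317,205), the crank hub at (285,235), the plate's neck-side corners at (265,160) and (324,159), and the tab top at (290,66).

```bash
python3 - <<'E'
from h import *
import json
p=json.load(open('p4.json'))
K=ray(p,(317.5,205),.21);print('knob',K);
for z in (.155,.16,.165,.17):
    H=ray(p,(285,235),z);print('hub',z,H,np.linalg.norm((K-H)[:2]))
a,b=ray(p,(265,160),.01),ray(p,(324,159),.01);d=(b-a)[:2];L=np.linalg.norm(d);d/=L
n=np.array([d[1],-d[0]]); print(L,a,b,'cent',(a+b)[:2]/2+.04*n,'yaw',np.arctan2(n[1],n[0]))
T=ray(p,(290,66),.048);print('tab',T, 'cent via tab',T[:2]+.15*n)
go([K[0],K[1],.24],2.0745);go([K[0],K[1],.171],2.0745)
E
```

```text
knob [0.56215386 0.06555581 0.21      ]
hub 0.155 [0.55987944 0.00737431 0.155     ] 0.05822593236569922
hub 0.16 [0.55919104 0.00967465 0.16      ] 0.05595964956554765
hub 0.165 [0.55850265 0.01197498 0.165     ] 0.05370508729509797
hub 0.17 [0.55781425 0.01427531 0.17      ] 0.05146378596139786
0.07725840430833607 [0.50776762 0.02412655 0.01      ] [0.57482266 0.06249949 0.01      ] cent [0.56116246 0.00859574] yaw -1.0510233736070052
tab [0.48711921 0.14123509 0.048     ] cent via tab [0.56162167 0.01104529]
shift cm [0.02 0.19 5.57] rot deg [-0.   -0.01  0.  ]
shift cm [1.000e-02 1.900e-01 1.247e+01] rot deg [-0.   -0.01  0.  ]
```

Converted, 12.2 cm / 75 = 0.1627, 11 cm / 75 = 0.1467.

>>> jog_arm(
  steps=[0,0.0027,0.0533,0,0,0,1,0,0.0027,0.1067,0,0,0,1,0,0.0027,0.1467,0,0,0,1,0,0.0027,0.1627,0,0,0,1,0,0.0027,0.1627,0,0,0,1,0,0.0027,0.1627,0,0,0,-1,0,0.0027,0.1627,0,0,0,-1,0,0.0027,0.1627,0,0,0,-1,0,0.0027,0.1627,0,0,0,-1,0,0.0027,0.1627,0,0,0,-1,0,0.0027,0.1627,0,0,0,-1],
)

```text
clock: 8.8
eef_pos: [0.5628, 0.0648, 0.1742]
eef_rot: [0.0, 0.509, 0.861, 0.0]
wrist_force: [-2.5, -1.0, 6.7]
gripper_width: 0.264
grasp_force: 58.4
```

```bash
cat >> h.py <<'E'
AX=np.array([.5585,.0095])
def crank(ax=AX,a0=None):
    s=robot.get_state(); d=s['eef_pos'][:2]-ax; th=np.arctan2(d[1],d[0]); e=d/np.linalg.norm(d); t=np.array([e[1],-e[0]])
    F=s['wrist_force'][:2]; print('th',th.round(4),'r',np.linalg.norm(d).round(4),'Frad',(F@e).round(2),'Ftan(load)',(-F@t).round(2)); return th
def rows(ths,ax,r,z=None):
    s=robot.get_state(); q=s['eef_rot']; R=Ro.from_quat([q[1],q[2],q[3],q[0]])
    for th in ths:
        P=np.r_[ax+r*np.array([np.cos(th),np.sin(th)]),s['eef_pos'][2] if z is None else z]
        print((R.inv().apply(P-s['eef_pos'])*100).round(2)[:2].tolist(),end=' ')
    print()
E
python3 - <<'E'
from h import *
st(); th=crank(); rows(th-np.arange(1,13)*.1,AX,.055)
E
```

```text
t 8.8 p [0.5628 0.0648 0.1742] yaw 2.074 z [ 0. -0. -1.] F [-2.55 -0.95  6.72] w 0.264 g 58.4 q [ 0.11  0.37  0.03  1.23 -0.    1.18]
th 1.4936 r 0.0555 Frad -1.15 Ftan(load) 2.46
[-0.37, 0.42] [-0.73, 0.83] [-1.14, 1.2] [-1.58, 1.53] [-2.05, 1.81] [-2.55, 2.04] [-3.07, 2.23] [-3.6, 2.36] [-4.15, 2.43] [-4.69, 2.46] [-5.24, 2.42] [-5.79, 2.34]
```

Converted, -3.6 cm / 75 = -0.048, -3.07 cm / 75 = -0.0409.

>>> jog_arm(
  steps=[-0.0049,0.0056,0,0,0,0,-1,-0.0097,0.0111,0,0,0,0,-1,-0.0152,0.016,0,0,0,0,-1,-0.0211,0.0204,0,0,0,0,-1,-0.0273,0.0241,0,0,0,0,-1,-0.034,0.0272,0,0,0,0,-1,-0.0409,0.0297,0,0,0,0,-1,-0.048,0.0315,0,0,0,0,-1],
)

```text
clock: 9.8
eef_pos: [0.6001, 0.0449, 0.1742]
eef_rot: [-0.001, 0.509, 0.861, -0.0]
wrist_force: [-11.0, 1.0, 10.7]
gripper_width: 0.263
grasp_force: 58.6
```

```bash
python3 - <<'E'
from h import *
st(); th=crank(); rows(th-np.arange(1,13)*.12,AX,.055)
E
```

```text
t 9.8 p [0.6001 0.0449 0.1742] yaw 2.0744 z [-0.001  0.    -1.   ] F [-11.03   0.96  10.71] w 0.263 g 58.6 q [0.07 0.44 0.14 1.27 0.   1.14]
th 0.7055 r 0.0546 Frad -7.78 Ftan(load) 7.89
[-0.65, 0.13] [-1.3, 0.15] [-1.96, 0.08] [-2.61, -0.06] [-3.23, -0.28] [-3.82, -0.57] [-4.37, -0.93] [-4.88, -1.36] [-5.33, -1.84] [-5.72, -2.37] [-6.04, -2.94] [-6.29, -3.55]
```

```bash
sed -i 's/^AX=.*/AX=np.array([.5575,.0087])/' h.py; python3 - <<'E'
from h import *
th=crank(); rows(th-np.arange(1,13)*.12,AX,.055)
E
```

```text
th 0.7048 r 0.0559 Frad -7.78 Ftan(load) 7.88
[-0.67, 0.01] [-1.33, 0.02] [-1.99, -0.05] [-2.63, -0.19] [-3.25, -0.41] [-3.84, -0.7] [-4.4, -1.06] [-4.9, -1.49] [-5.35, -1.97] [-5.74, -2.5] [-6.06, -3.07] [-6.32, -3.68]
```

Converted, -6.32 cm / 75 = -0.0843, -6.06 cm / 75 = -0.0808.

>>> jog_arm(
  steps=[-0.0089,0.0001,0,0,0,0,-1,-0.0177,0.0003,0,0,0,0,-1,-0.0265,-0.0007,0,0,0,0,-1,-0.0351,-0.0025,0,0,0,0,-1,-0.0433,-0.0055,0,0,0,0,-1,-0.0512,-0.0093,0,0,0,0,-1,-0.0587,-0.0141,0,0,0,0,-1,-0.0653,-0.0199,0,0,0,0,-1,-0.0713,-0.0263,0,0,0,0,-1,-0.0765,-0.0333,0,0,0,0,-1,-0.0808,-0.0409,0,0,0,0,-1,-0.0843,-0.0491,0,0,0,0,-1],
)

```text
clock: 11.3
eef_pos: [0.5987, -0.0267, 0.1742]
eef_rot: [-0.001, 0.508, 0.861, 0.001]
wrist_force: [-6.4, 14.2, 8.0]
gripper_width: 0.26
grasp_force: 58.8
```

```bash
python3 - <<'E'
from h import *
st(); th=crank(); rows(th-np.arange(1,13)*.12,AX,.055)
E
```

```text
t 11.3 p [ 0.5987 -0.0267  0.1742] yaw 2.0754 z [-0.     0.003 -1.   ] F [-6.37 14.23  7.99] w 0.26 g 58.8 q [-0.05  0.43  0.13  1.27  0.    1.02]
th -0.7091 r 0.0543 Frad -14.1 Ftan(load) 6.65
[-0.26, -0.61] [-0.37, -1.26] [-0.41, -1.91] [-0.37, -2.57] [-0.25, -3.22] [-0.05, -3.85] [0.22, -4.45] [0.56, -5.02] [0.97, -5.54] [1.43, -6.0] [1.95, -6.41] [2.51, -6.76]
```

```bash
python3 - <<'E'
from h import *
P=np.array([(.5628,.0648),(.6001,.0449),(.5987,-.0267)])
r=least_squares(lambda v:np.linalg.norm(P-v,axis=1)-.055,[.557,.008]);print(r.x,r.fun)
A=r.x; th=crank(A); rows(th-np.arange(1,13)*.13,A-.0005*np.array([0,-1]),.0545)
E
```

```text
[0.55766522 0.00998303] [ 5.69325468e-05 -4.63388683e-05  4.08738897e-05]
th -0.7288 r 0.055 Frad -14.23 Ftan(load) 6.37
[-0.1, -0.68] [-0.2, -1.38] [-0.21, -2.08] [-0.12, -2.79] [0.05, -3.47] [0.31, -4.13] [0.66, -4.75] [1.08, -5.32] [1.57, -5.83] [2.12, -6.27] [2.73, -6.64] [3.38, -6.92]
```

Converted, -6.92 cm / 75 = -0.0923, -6.64 cm / 75 = -0.0885.

>>> jog_arm(
  steps=[-0.0013,-0.0091,0,0,0,0,-1,-0.0027,-0.0184,0,0,0,0,-1,-0.0028,-0.0277,0,0,0,0,-1,-0.0016,-0.0372,0,0,0,0,-1,0.0007,-0.0463,0,0,0,0,-1,0.0041,-0.0551,0,0,0,0,-1,0.0088,-0.0633,0,0,0,0,-1,0.0144,-0.0709,0,0,0,0,-1,0.0209,-0.0777,0,0,0,0,-1,0.0283,-0.0836,0,0,0,0,-1,0.0364,-0.0885,0,0,0,0,-1,0.0451,-0.0923,0,0,0,0,-1],
)

```text
clock: 12.8
eef_pos: [0.5229, -0.0328, 0.1743]
eef_rot: [0.001, 0.509, 0.861, -0.0]
wrist_force: [4.5, -6.4, 2.7]
gripper_width: 0.267
grasp_force: 58.9
```

```bash
sed -i 's/^AX=.*/AX=np.array([.5577,.0100])/' h.py; python3 - <<'E'
from h import *
st(); th=crank(); rows(th-np.arange(1,13)*.09,AX,.0548)
E
```

```text
t 12.8 p [ 0.5229 -0.0328  0.1743] yaw 2.0736 z [ 0.002 -0.002 -1.   ] F [ 4.55 -6.35  2.7 ] w 0.267 g 58.9 q [-0.06  0.28 -0.1   1.2  -0.    1.01]
th -2.2536 r 0.0552 Frad 2.06 Ftan(load) 7.54
[0.48, -0.13] [0.96, -0.25] [1.44, -0.33] [1.93, -0.37] [2.43, -0.36] [2.92, -0.3] [3.4, -0.2] [3.87, -0.06] [4.33, 0.12] [4.77, 0.34] [5.19, 0.6] [5.58, 0.9]
```

Converted, 5.58 cm / 75 = 0.0744, 5.19 cm / 75 = 0.0692.

>>> jog_arm(
  steps=[0.0064,-0.0017,0,0,0,0,-1,0.0128,-0.0033,0,0,0,0,-1,0.0192,-0.0044,0,0,0,0,-1,0.0257,-0.0049,0,0,0,0,-1,0.0324,-0.0048,0,0,0,0,-1,0.0389,-0.004,0,0,0,0,-1,0.0453,-0.0027,0,0,0,0,-1,0.0516,-0.0008,0,0,0,0,-1,0.0577,0.0016,0,0,0,0,-1,0.0636,0.0045,0,0,0,0,-1,0.0692,0.008,0,0,0,0,-1,0.0744,0.012,0,0,0,0,-1],
)

```text
clock: 14.3
eef_pos: [0.5032, 0.0205, 0.1742]
eef_rot: [0.001, 0.509, 0.861, -0.001]
wrist_force: [-1.9, -7.3, 6.3]
gripper_width: 0.271
grasp_force: 59.2
```

```bash
python3 - <<'E'
from h import *
st(); th=crank(); rows(th-np.arange(1,9)*.05,AX,.0548)
E
```

```text
t 14.3 p [0.5032 0.0205 0.1742] yaw 2.0736 z [ 0.001 -0.002 -1.   ] F [-1.88 -7.28  6.32] w 0.271 g 59.2 q [ 0.04  0.24 -0.15  1.18 -0.    1.11]
th 2.9512 r 0.0555 Frad 0.47 Ftan(load) 7.51
[0.16, 0.23] [0.36, 0.42] [0.55, 0.62] [0.73, 0.83] [0.89, 1.05] [1.05, 1.27] [1.19, 1.51] [1.32, 1.75]
```

>>> jog_arm(
  steps=[0.0024,0.0028,0,0,0,0,-1,0.0049,0.0055,0,0,0,0,-1,0.0073,0.0083,0,0,0,0,-1,0.0097,0.0111,0,0,0,0,-1,0.0119,0.014,0,0,0,0,-1,0.014,0.0169,0,0,0,0,-1],
)

```text
clock: 15.05
eef_pos: [0.5088, 0.036, 0.1742]
eef_rot: [0.0, 0.509, 0.861, -0.001]
wrist_force: [-5.6, -5.0, 8.5]
gripper_width: 0.266
grasp_force: 59.3
```

```bash
python3 - <<'E'
from h import *
st(); th=crank(); rows(th-np.arange(1,9)*.05,AX,.0548)
E
```

```text
t 15.05 p [0.5088 0.036  0.1742] yaw 2.0738 z [-0.    -0.001 -1.   ] F [-5.61 -5.02  8.54] w 0.266 g 59.3 q [ 0.07  0.25 -0.13  1.19 -0.    1.14]
th 2.6528 r 0.0554 Frad 2.6 Ftan(load) 7.07
[0.1, 0.26] [0.23, 0.5] [0.35, 0.75] [0.46, 1.0] [0.55, 1.26] [0.63, 1.52] [0.7, 1.79] [0.76, 2.05]
```

Converted, 1.52 cm / 75 = 0.0203, 1.26 cm / 75 = 0.0168.

>>> jog_arm(
  steps=[0.0016,0.0033,0,0,0,0,-1,0.0031,0.0067,0,0,0,0,-1,0.0047,0.01,0,0,0,0,-1,0.0061,0.0133,0,0,0,0,-1,0.0073,0.0168,0,0,0,0,-1,0.0084,0.0203,0,0,0,0,-1],
)

```text
clock: 15.8
eef_pos: [0.5188, 0.0493, 0.1742]
eef_rot: [-0.0, 0.509, 0.861, -0.0]
wrist_force: [-8.3, -1.7, 11.2]
gripper_width: 0.266
grasp_force: 59.6
```

```bash
python3 - <<'E'
from h import *
st(); th=crank(); rows(th-np.arange(1,9)*.05,AX,.0548)
E
```

```text
t 15.8 p [0.5188 0.0493 0.1742] yaw 2.0741 z [-0.001 -0.    -1.   ] F [-8.29 -1.69 11.18] w 0.266 g 59.6 q [ 0.09  0.27 -0.1   1.2  -0.    1.16]
th 2.3516 r 0.0553 Frad 4.63 Ftan(load) 7.08
[0.02, 0.28] [0.08, 0.55] [0.12, 0.82] [0.15, 1.09] [0.16, 1.36] [0.16, 1.64] [0.15, 1.91] [0.12, 2.18]
```

Converted, 1.64 cm / 75 = 0.0219, 1.36 cm / 75 = 0.0181.

>>> jog_arm(
  steps=[0.0005,0.0036,0,0,0,0,-1,0.0011,0.0073,0,0,0,0,-1,0.0016,0.0109,0,0,0,0,-1,0.002,0.0145,0,0,0,0,-1,0.0021,0.0181,0,0,0,0,-1,0.0021,0.0219,0,0,0,0,-1],
)

```text
clock: 16.55
eef_pos: [0.5323, 0.059, 0.1742]
eef_rot: [-0.001, 0.509, 0.861, -0.0]
wrist_force: [-10.0, 1.4, 12.4]
gripper_width: 0.268
grasp_force: 59.7
```

```bash
python3 - <<'E'
from h import *
st(); th=crank(); rows(th-np.arange(1,9)*.05,AX,.0552)
E
```

```text
t 16.55 p [0.5323 0.059  0.1742] yaw 2.0744 z [-0.001  0.001 -1.   ] F [-10.02   1.37  12.44] w 0.268 g 59.7 q [ 0.11  0.3  -0.06  1.21  0.    1.18]
th 2.05 r 0.0552 Frad 5.84 Ftan(load) 8.26
[-0.01, 0.28] [-0.04, 0.55] [-0.08, 0.82] [-0.13, 1.09] [-0.2, 1.36] [-0.28, 1.62] [-0.38, 1.88] [-0.49, 2.14]
```

Converted, 0.82 cm / 75 = 0.0109, 0.55 cm / 75 = 0.0073.

>>> jog_arm(
  steps=[-0.0001,0.0037,0,0,0,0,-1,-0.0005,0.0073,0,0,0,0,-1,-0.0011,0.0109,0,0,0,0,-1],
)

```text
clock: 16.92
eef_pos: [0.5398, 0.0621, 0.1742]
eef_rot: [-0.001, 0.509, 0.861, -0.0]
wrist_force: [-10.1, -0.0, 11.1]
gripper_width: 0.265
grasp_force: 59.8
```

```bash
python3 - <<'E'
from h import *
st(); th=crank(); rows(th-np.arange(1,9)*.05,AX,.0554)
E
```

```text
t 16.93 p [0.5398 0.0621 0.1742] yaw 2.0744 z [-0.001  0.    -1.   ] F [-1.010e+01 -1.000e-02  1.112e+01] w 0.265 g 59.8 q [ 0.11  0.32 -0.04  1.21  0.    1.18]
th 1.9024 r 0.0551 Frad 3.28 Ftan(load) 9.55
[-0.03, 0.28] [-0.09, 0.55] [-0.17, 0.81] [-0.27, 1.07] [-0.38, 1.33] [-0.5, 1.58] [-0.63, 1.82] [-0.77, 2.06]
```

Converted, 0.81 cm / 75 = 0.0108, 0.55 cm / 75 = 0.0073.

>>> jog_arm(
  steps=[-0.0005,0.0037,0,0,0,0,-1,-0.0012,0.0073,0,0,0,0,-1,-0.0023,0.0108,0,0,0,0,-1],
)

```text
clock: 17.3
eef_pos: [0.5476, 0.0642, 0.1741]
eef_rot: [-0.001, 0.509, 0.861, -0.0]
wrist_force: [-11.5, -0.9, 11.5]
gripper_width: 0.265
grasp_force: 59.9
```

```bash
python3 - <<'E'
from h import *
st(); th=crank(); rows(th-np.arange(1,9)*.05,AX,.0554)
E
```

```text
t 17.3 p [0.5476 0.0642 0.1741] yaw 2.0742 z [-0.001 -0.    -1.   ] F [-11.52  -0.86  11.53] w 0.265 g 59.9 q [ 0.12  0.34 -0.02  1.22 -0.    1.18]
th 1.755 r 0.0552 Frad 1.26 Ftan(load) 11.48
[-0.07, 0.27] [-0.18, 0.52] [-0.3, 0.77] [-0.43, 1.02] [-0.57, 1.25] [-0.73, 1.48] [-0.89, 1.71] [-1.07, 1.92]
```

Converted, 0.22 cm / 75 = 0.0029, -0.07 cm / 75 = -0.0009.

>>> jog_arm(
  steps=[-0.0007,0.0015,0,0,0,0,-1,-0.0009,0.0029,0,0,0,0,-1],
)

```text
clock: 17.55
eef_pos: [0.5498, 0.0646, 0.1742]
eef_rot: [-0.001, 0.509, 0.861, -0.0]
wrist_force: [-10.4, -2.3, 12.4]
gripper_width: 0.262
grasp_force: 60.0
```

```bash
python3 - <<'E'
from h import *
st(); th=crank()
E
```

```text
t 17.55 p [0.5498 0.0646 0.1742] yaw 2.0742 z [-0.001 -0.    -1.   ] F [-10.37  -2.33  12.37] w 0.262 g 60.0 q [ 0.12  0.34 -0.01  1.22 -0.    1.18]
th 1.714 r 0.0552 Frad -0.83 Ftan(load) 10.6
```

Converted, -15 cm / 75 = -0.2, -13 cm / 75 = -0.1733.

>>> jog_arm(
  steps=[-0.0008,0.0028,0,0,0,0,-1,-0.0008,0.0028,0,0,0,0,0,-0.0008,0.0028,0,0,0,0,1,-0.0008,0.0028,0,0,0,0,1,-0.0008,0.0028,0,0,0,0,1,-0.0008,0.0028,0,0,0,0,1,-0.0008,0.0028,-0.04,0,0,0,1,-0.0008,0.0028,-0.1067,0,0,0,1,-0.0008,0.0028,-0.1733,0,0,0,1,-0.0008,0.0028,-0.2,0,0,0,1,-0.0008,0.0028,-0.2,0,0,0,1],
)

```text
clock: 18.92
eef_pos: [0.5536, 0.0654, 0.325]
eef_rot: [0.001, 0.509, 0.861, 0.001]
wrist_force: [0.7, -0.3, -0.7]
gripper_width: 1.001
grasp_force: 0.0
```

```bash
python3 - <<'E'
from h import *
im,p=snap('wrist','w5.png'); st(); K=proj(p,[.5498,.0646,.21]);print(K)
a,_=snap('scene','s3.png')
o=np.hstack([cv2.resize(im,(400,250)),cv2.resize(a[165:260,240:392],(400,250),interpolation=2)])
cv2.imwrite('pics/c5.png',o)
E
```

```text
t 18.98 p [0.5532 0.0653 0.3237] yaw 2.0743 z [ 0.001  0.    -1.   ] F [ 0.13 -0.65 -0.9 ] w 0.997 g 0.0 q [ 0.12  0.35  0.38  1.6  -0.    1.18]
[310.01583278 191.84781937]
```

View pics/c5.png

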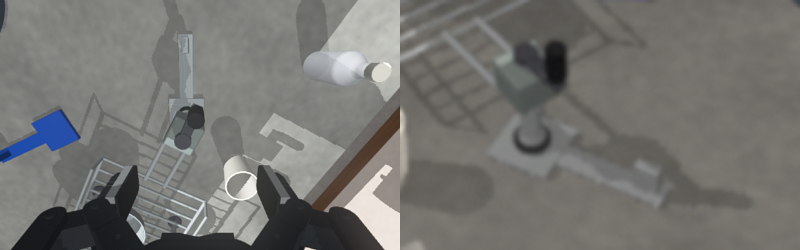

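The foot now sits on the plate, with the black ring centred on the square. I'll check the knob angle numerically, since the last move command led the arm slightly.

```bash
cat > k.py <<'E'
from h import *
import json
def fit(im,p):
    g=cv2.GaussianBlur(cv2.cvtColor(im,6),(3,3),0).astype(float); best=[]
    for th in np.arange(1.2,2.0,.01):
        c=AX+.055*np.array([np.cos(th),np.sin(th)])
        def hull(r):
            pts=[proj(p,[c[0]+r*np.cos(a),c[1]+r*np.sin(a),z]) for a in np.linspace(0,6.28,24) for z in (.170,.21)]
            m=np.zeros(g.shape,np.uint8); cv2.fillConvexPoly(m,cv2.convexHull(np.float32(pts)).astype(np.int32),1); return m
        a=hull(.0115)>0; b=(hull(.017)>0)&~(hull(.0135)>0)
        best.append((g[b].mean()-g[a].mean(),th,g[a].mean()))
    return sorted(best)[::-1][:4]
E
python3 - <<'E'
from k import *
print(fit(cv2.imread('pics/w4.png'),json.load(open('p4.json'))))
p=imaging.camera_params('wrist'); im=imaging.camera('wrist'); st(); print(fit(im,p))
E
```

```text
[(np.float64(61.75057405735823), np.float64(1.4700000000000002), np.float64(54.93298969072165)), (np.float64(61.434165607635), np.float64(1.4900000000000002), np.float64(54.427350427350426)), (np.float64(61.40994892811126), np.float64(1.5000000000000002), np.float64(55.33164128595601)), (np.float64(60.61594039928549), np.float64(1.4800000000000002), np.float64(54.738799661876584))]
t 19.07 p [0.5526 0.0653 0.3226] yaw 2.0742 z [-0.001 -0.    -1.   ] F [ 0.   -0.4  -0.83] w 0.994 g 0.0 q [0.12 0.35 0.38 1.6  0.   1.18]
[(np.float64(59.951613829432915), np.float64(1.6500000000000004), np.float64(56.52492046659597)), (np.float64(59.53508306822199), np.float64(1.6800000000000004), np.float64(55.983032873807)), (np.float64(59.00663489233302), np.float64(1.6700000000000004), np.float64(56.08937960042061)), (np.float64(58.79286007707205), np.float64(1.6600000000000004), np.float64(55.511727078891255))]
```

```bash
python3 -c "
from h import *
print(hand_in())"
```

```text
the job is handed in; nothing more can be done
None
```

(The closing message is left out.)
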